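# Swing out the hook arm and hang up the one-sided roller tool

## Task

First swing the red hook arm all the way out to its stop, so that it points towards the robot. Then lift the yellow roller tool out of its grey cradle, hang it by its notch on the arm, and let its lopsided weight lean over gently before letting go, so that it never swings freely and is left hanging still. Do not disturb the other things on the shelf.

Things in the scene. Friction and masses are not known exactly. Their poses are not given: they have to be found in the camera images.
- roller_tool: The tool to hang: a flat yellow plate, 10 mm thick (its own x), 198 mm tall, 41 mm wide at the head, standing upright in the cradle, with a black roller sticking out at the foot to its -y side. 0.2 to 0.4 kg. Origin at the underside, below the notch; z up the tool. Solid head to grip: y -21 to 20, z 149 to 198 mm. Below it, on the roller side, the shank: y -21 to -10.5, down to z 10.
- tool_notch (a point): Point in the notch where the centre of the bar comes to sit: tool frame (0, 0, 140 mm), with the tool's axes. The notch is 21 mm wide, open downwards, between the shank and a short lip on the other side (y 10.5 to 20, down to z 118 mm); its roof is an inverted V, apex at z 148.5, so the bar centres itself.
- tool_grip (a point): Point to grip, in the yellow head, 18 mm below its top edge: tool frame (0, 0, 180 mm). Fingers close along the tool's x on 10 mm. Fingertips reaching 19 mm below it stay 15 mm above the bar when the tool hangs.
- tool_balance (a point): Centre of mass: tool frame (0, -35, 63 mm). Hung freely by the notch, the tool settles with its z axis about 0.42 rad from vertical: the roller end comes in under the bar (towards the tool's +y), the head goes over to its -y side. Let go upright on the bar it swings hard; leaned to that angle first, while held, it stays still.
- roller_mid (a point): Centre of the black roller (40 mm diameter, 54 mm long along the tool's y, from y -26 to -80): tool frame (0, -53, 20 mm).
- cradle: Grey fixed cradle, 64 x 94 mm, in which the tool stands; its axes are the tool's at the start; origin on the shelf under the tool's origin. The tool stands on its 6 mm floor, with 2 to 4 mm play; two cheeks beside the shank reach 70 mm high, the walls beside the roller 34 mm. The tool comes out straight upwards (70 mm frees it).
- stand: Fixed dark steel post, 20 mm thick, on a 110 mm round foot, that carries the red hook arm; top of the post at 237 mm. A fixed green organiser, 190 mm high, stands far to the left, clear of the work. Origin on the shelf in the post's axis.
- hook_arm (a joint): Angle of the red hook arm about the upright post, rad: 0 is folded aside (the arm points along the stand's +y, to the robot's left), it grows counter-clockwise seen from above, and 1.571 is the stop, fully out (the arm points along the stand's -x, towards the robot). It stays where it is left; friction needs about 3 N at 85 mm from the post.
- hook_hinge (a point): On the axis of the post, at the height of the arm's centre line (220 mm). It turns with the arm, whose +y axis runs out along the bar.
- hook_seat (a point): On the centre line of the arm's round level bar (12 mm diameter, red, 220 mm high), 85 mm out from the post axis: the middle of the stretch to hang the tool on. Its y axis points outwards along the bar. The tool's plate goes across the bar, roller on either side. Coming from the roller's side, the lip passes over the bar if the notch point is 35 mm or more above it.
- hook_tip (a point): Upper end of the arm's upturned tip, 142 mm out from the post axis, 22 mm above the bar's centre line. The bar is free from 17 to 135 mm out.
- tire_lever: Bystander, leave alone: orange plastic tire lever lying flat, 135 mm long. Origin: centre of its underside.
- wheel_hub: Bystander, leave alone: aluminium wheel hub standing on end, 60 mm wide, 80 mm tall. Origin: centre of its underside.
- valve_wrench: Bystander, leave alone: chrome wrench lying flat, 130 mm long. Origin: centre of its underside.
- patch_tin: Bystander, leave alone: blue tin box, 90 x 60 mm, 26 mm high. Origin: centre of its underside.
- glass_jar: Bystander, leave alone: small glass jar with metal lid, 56 mm wide, 65 mm tall. Origin: centre of its underside.
- chain_brush: Bystander, leave alone: brush lying flat, 160 mm long. Origin: centre of its underside.
Mind the look-alikes: they are no part of the job. Leave any pink look-alike of the stand alone.

How it is judged (in metres and radians):
On the way, in this order (a step that is already met when the one before it is completed fails the run):
1. the hook arm is swung fully out to its stop (value of joint hook_arm above 1.47 rad), for 0.2 s.
2. the roller tool's notch sits over the bar of the arm and the bar carries it (value of joint hook_arm above 1.47 rad and x of tool_notch in the frame of hook_seat between -0.008 and 0.008 m and z of tool_notch in the frame of hook_seat between -0.008 and 0.008 m and y of tool_notch in the frame of hook_seat between -0.055 and 0.048 m and contact force between roller_tool and stand above 1 N), for 0.2 s.
At the end, for the whole second after the job is handed in: Arm fully out (joint above 1.47). Tool released, still (30 mm/s, 0.25 rad/s) and hanging on the bar: notch point within 8 mm of its centre line and 55 mm inwards to 48 mm outwards of the seat, arm carrying it, roller over 50 mm above the shelf, lean under 0.7 rad (all of step 2 and height (world z) of roller_mid above 0.05 m and angle between roller_tool's own z axis and vertical below 0.7 rad and linear speed of roller_tool below 0.03 m/s and angular speed of roller_tool below 0.25 rad/s); the robot touches nothing.
It fails at once if the roller tool, no longer held, swings or drops freely on the arm (turns faster than 1.8 rad/s near it) (distance between tool_notch and hook_seat below 0.12 m and contact force between the fingers and roller_tool below 0.05 N and angular speed of roller_tool above 1.8 rad/s).
It fails at once if a bystander (lever, hub, wrench, tin, jar or brush) is moved by more than 30 mm (distance of any of tire_lever, wheel_hub, valve_wrench, patch_tin, glass_jar, chain_brush from where it was at the start of the episode above 0.03 m).
It also fails if it takes over 72 s, if anything falls off the work surface, if the arm or the gripper's body presses on something with over 40 N, if the wrist force passes 120 N, or if a joint passes its speed limit or range.

## Robot

A 6-joint arm with a two-finger parallel gripper is mounted at the origin on the work surface. World frame = base frame: x ahead of the robot, y to its left, z up, the work surface at z = 0. Lengths are in mm, angles in rad, forces in N, time in s.
With the tool pointing down it reaches from about 375 to 925 mm from the base axis. Payload 5.7 kg.
Tool frame: the origin (TCP) lies midway between the tips of the shut fingers; the grasp point (between the pads) lies 19 mm behind it; z points along the fingers, y is the direction in which the jaws open and shut (so a half turn about z gives the same grasp; the last joint's range is limited). The gripper opens to 88 mm and grips with 3 to 60 N. Pads are 20 mm wide; open, the fingers measure 115 mm over their backs; the gripper's body (75 mm by 178 mm) begins 61 mm behind the grasp point.
Start: joints at [1.188, 0.359, 1.51, -0, 1.272, -0.115], TCP at [158.76, 578.582, 222.623] pointing down, gripper open.
Joint ranges: [-2.97, 2.97], [-1.01, 2.36], [0.21, 2.38], [-0.96, 4.11], [0.2, 2.71], [-2.98, 2.98]. Speed limits (rad/s): [2.39, 2.39, 3.14, 3.14, 3.14, 3.14].

## Interface

Orientations are given as a rotation vector (axis times angle).
In Python, from rig import arm, eyes, order gives the robot as it stands. The module is installed in compiled form; this text tells all that it offers.
- The arm moves only by the tool apply_moves, never from a script. Its argument "rows" is a list of rows, each a list of 7 numbers: the turn, a rotation vector about the world's x, y, z in rad, then the shift along the world's x, y, z in cm, then the finger opening in cm, from 0 to 8.78. A call has 1 to 5 rows; each row shifts and turns the commanded pose from where the row before left it; what a row does not reach is not made up. A row lasts 1/8 s, in which the tool goes at most 62.5 mm and 10.7 degrees, less where a joint would pass 70% of its speed; a pose out of reach is approached as far as the arm can. A call is refused whole if a number of a shift passes 6.25 or a number of a turn 0.188, either way. A call with a gripper value outside its range is refused whole. The fingers move at their own pace and stop on an object; the grip force is fixed at half the most. Time passes only in rows, so rows that do not move let the fingers close. It gives the time, the measured TCP pose, the force and the opening at its end, in the units of the state.
- arm.sense(): the state, without advancing time (a new reading comes with each control period).
- eyes.snapshot(name): name is "scene" or "top"; returns the picture (400x640x3 uint8, red, green, blue); there is no depth.
- eyes.camera_model(name): a dict with "mtx" (3x3 intrinsics, pixels), "cam_to_world" (4x4, takes a point from camera to world coordinates). Camera axes: x right, y down, z forward; pixel columns grow to the right and rows downward; lengths in mm; the calibration is good to about 2 mm. A picture is of the moment at which its call begins. camera_model takes no time and is no camera call.
- order.close_job(): hands the job in, once; it reports no verdict.
The state is a dict: "t": time; "joint_pos": joint angles; "joint_vel": joint speeds; "joint_torque": joint torques, N m; "tcp_pos": TCP position; "tool_rot": TCP orientation; "ft_force": force on the tool from outside, world axes, zero at the start; "moment": the same for the moment, N m; "width": opening from 0.0 (shut) to 1.0 (fully open).
Only numpy, scipy, OpenCV 4.12 (cv2) and the standard library are available. Lean on these libraries where they do the work, as an engineer would, in place of code of your own. Each camera call takes 0.05 s, during which the arm holds its last target.

## Working session

There is one attempt and no reset: what is moved stays moved. The work goes in short steps, Python scripts to look and compute and a tool call to move; the robot and the scene stay as the last step left them, time stands still between calls to the robot, and variables do not carry over. Pictures are saved under pics/ and viewed, and the job is handed in when it is done.

Besides the shell and the picture viewer there is one more tool, called after ">>>" in YAML: its name, and indented under it one key for each argument. apply_moves: Moves the arm, as the interface text tells. Its arguments: {"type":"object","properties":{"rows":{"type":"array"}},"required":["rows"]}

```bash
mkdir -p pics
python3 - <<'E'
from rig import arm, eyes, order
import cv2,numpy as np
for n in("scene","top"):
    im=eyes.snapshot(n); cv2.imwrite(f"pics/{n}0.png",im[:,:,::-1])
    m=eyes.camera_model(n); print(n,np.round(m["mtx"],1).tolist(),np.round(m["cam_to_world"],3).tolist())
s=arm.sense(); print(s)
E
```

```text
scene [[382.9, 0.0, 314.1], [0.0, 382.9, 192.4], [0.0, 0.0, 1.0]] [[-0.858, 0.318, -0.403, 985.785], [0.513, 0.523, -0.681, 820.997], [-0.006, -0.791, -0.612, 849.181], [0.0, 0.0, 0.0, 1.0]]
top [[400.6, 0.0, 319.0], [0.0, 400.6, 203.3], [0.0, 0.0, 1.0]] [[0.005, -0.981, 0.196, 305.733], [-1.0, -0.001, 0.021, 22.375], [-0.02, -0.196, -0.98, 1239.523], [0.0, 0.0, 0.0, 1.0]]
{'t': 0.1, 'joint_pos': array([ 1.18788296e+00,  3.59438812e-01,  1.51131543e+00, -1.47681748e-05,
        1.27251001e+00, -1.15089931e-01]), 'joint_vel': array([ 1.80624627e-03,  2.25408077e-05, -4.62697194e-03,  1.11337545e-03,
       -8.21743108e-04, -1.33267487e-03]), 'joint_torque': array([ 2.03004688e-04, -5.16358709e+01, -2.71404701e+01,  6.74876757e-02,
        2.77323037e-02, -3.23378367e-05]), 'tcp_pos': array([158.55175005, 578.02445866, 221.89352179]), 'tool_rot': array([-4.19379766e-01, -3.11307184e+00,  2.54989944e-03]), 'ft_force': array([-0.11941778, -0.05450184,  0.92438179]), 'moment': array([-0.03649998, -0.00982301, -0.01330692]), 'width': 0.9980030166006642}
```

View pics/scene0.png

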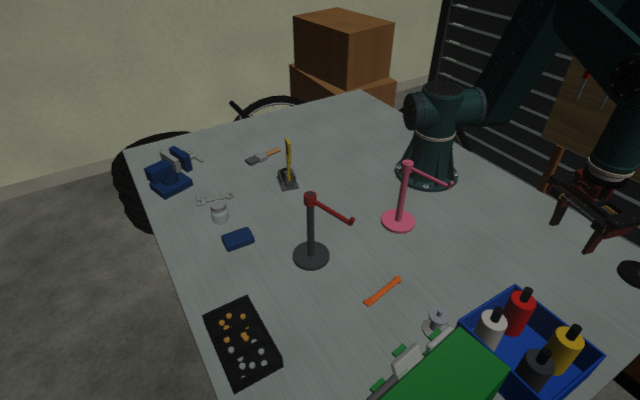

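View pics/top0.png

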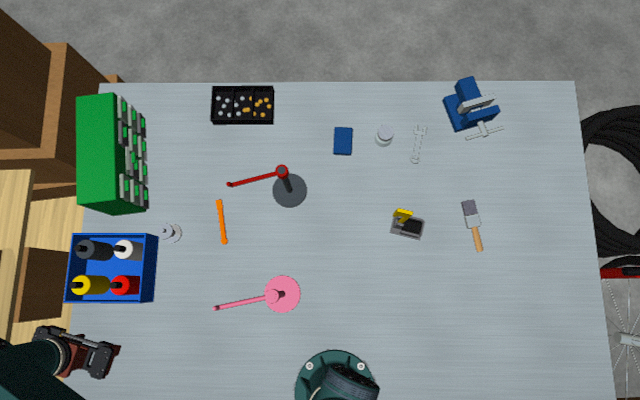

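The scene view shows the red arm and post at about (310,198), with the tip at (352,221), and the yellow tool at (289,160). In the top view the red hinge is at (281,171), the tip at (229,184), and the tool head at (403,215). I'll enlarge both.

```bash
cat > h.py <<'E'
from rig import arm, eyes, order
import cv2,numpy as np
def proj(n,P):
    m=eyes.camera_model(n);T=np.linalg.inv(m["cam_to_world"]);P=np.atleast_2d(P)
    c=P@T[:3,:3].T+T[:3,3];u=c@m["mtx"].T;return u[:,:2]/u[:,2:]
def ray(n,u,v):
    m=eyes.camera_model(n);T=np.array(m["cam_to_world"])
    d=T[:3,:3]@np.linalg.inv(m["mtx"])@[u,v,1.];return T[:3,3],d/np.linalg.norm(d)
def atz(n,u,v,z):
    o,d=ray(n,u,v);return o+d*(z-o[2])/d[2]
def tri(a,b):
    (o1,d1),(o2,d2)=ray("top",*a),ray("scene",*b)
    k=np.linalg.lstsq(np.c_[d1,-d2],o2-o1,rcond=None)[0]
    p,q=o1+k[0]*d1,o2+k[1]*d2;return (p+q)/2,np.linalg.norm(p-q)
def crop(im,x0,y0,w,h,s,name):
    c=cv2.resize(im[y0:y0+h,x0:x0+w],None,fx=s,fy=s,interpolation=cv2.INTER_CUBIC)
    cv2.imwrite(f"pics/{name}.png",c[:,:,::-1])
E
python3 - <<'E'
import cv2,numpy as np
t=cv2.imread("pics/top0.png");s=cv2.imread("pics/scene0.png")
def c(im,x,y,w,h,k):return cv2.resize(im[y:y+h,x:x+w],None,fx=k,fy=k,interpolation=cv2.INTER_CUBIC)
cv2.imwrite("pics/c1.png",np.hstack([c(t,380,200,50,50,8),c(s,265,135,40,60,8)[:400]]) if 0 else c(t,380,195,60,50,12))
cv2.imwrite("pics/c2.png",c(s,260,130,50,65,9))
cv2.imwrite("pics/c3.png",c(t,220,155,100,60,8))
cv2.imwrite("pics/c4.png",c(s,280,180,90,95,6))
E
```

```text
(no output)
```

View pics/c1.png

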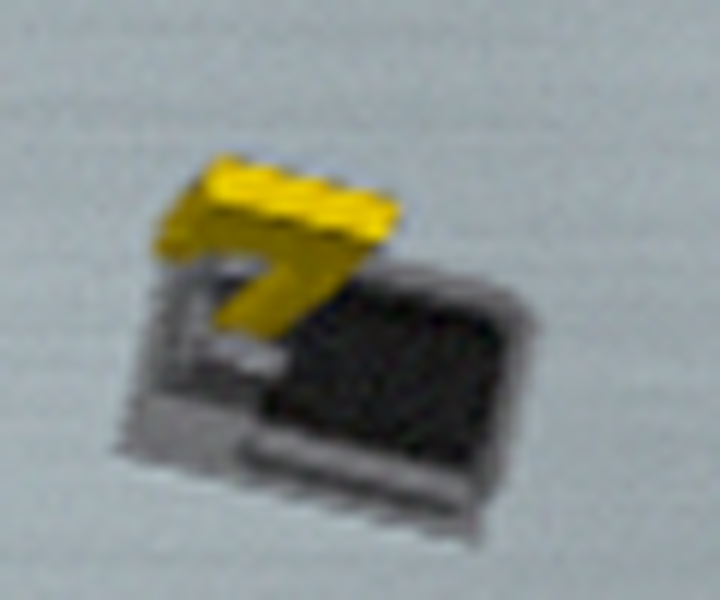

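View pics/c2.png

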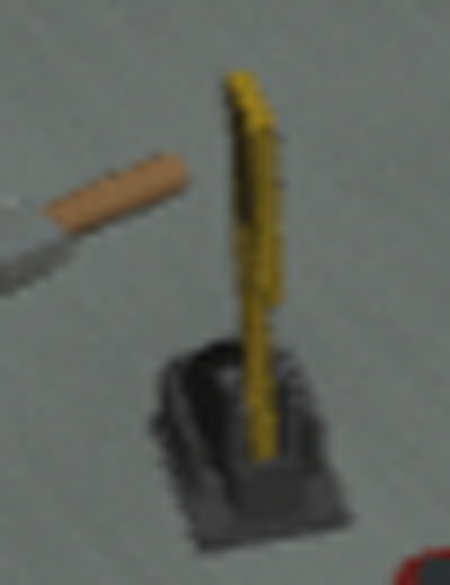

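View pics/c3.png

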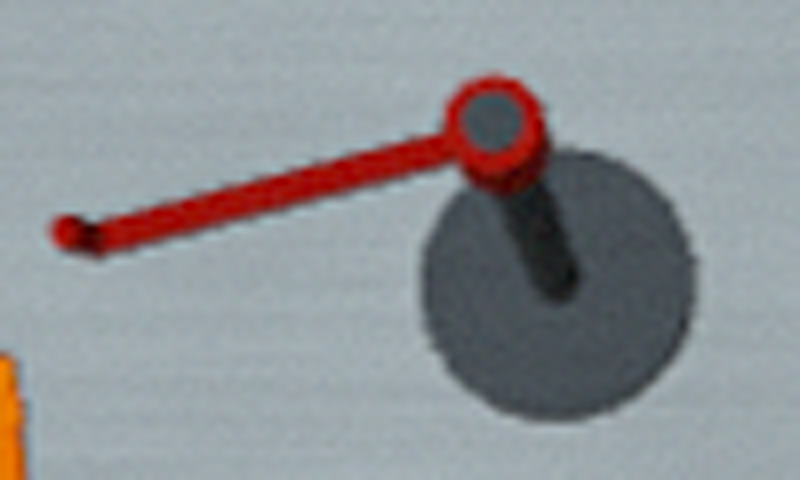

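View pics/c4.png

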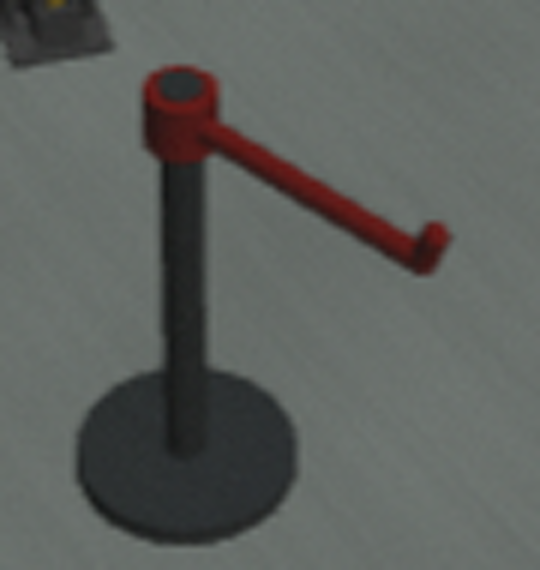

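Run:
```python
from h import *
f=lambda x0,y0,k:(lambda X,Y:(x0+(X+.5)/k-.5,y0+(Y+.5)/k-.5))
a=f(380,195,12);b=f(260,130,9);c=f(220,155,8);d=f(280,180,6)
np.set_printoptions(precision=1,suppress=True)
L=atz("top",*a(212,180),204);R=atz("top",*a(390,222),204);print("head L R",L,R,np.linalg.norm(L-R),"mid",(L+R)/2,"yaw",np.arctan2(-(L-R)[0],(L-R)[1]))
print("head corners", [atz("top",*a(*p),204) for p in((220,160),(400,205),(380,240),(205,200))])
print("head tri",tri(a(212,180),b(262,122)),tri(a(390,222),b(240,76)))
cr=[atz("top",*a(*p),0) for p in((118,452),(478,545))];print("cradle near edge z0",cr,np.linalg.norm(cr[0]-cr[1]))
print("post",atz("top",*c(493,121),237),tri(c(493,121),d(182,86)))
print("foot",atz("top",*c(559,284),8),atz("scene",*d(187,447),8))
print("tip",atz("top",*c(70,232),242),tri(c(70,232),d(437,232)))
for n,p in dict(pink_post=(277,296),pink_tip=(216,308)).items(): print(n,atz("top",*p,237))
for n,p in dict(lever1=(219,201),lever2=(225,243),hub=(172,232),tin=(343,141),jar=(385,134),brush1=(466,203),brush2=(480,250)).items(): print(n,atz("top",*p,10))
print("org", atz("top",145,212,190),atz("top",120,97,190))
```

```text
head L R [ 496.  -160.9  204. ] [ 486.8 -199.2  204. ] 39.38740120132093 mid [ 491.4 -180.1  204. ] yaw -0.23696993714908243
head corners [array([ 500.5, -162.8,  204. ]), array([ 490.5, -201.5,  204. ]), array([ 482.8, -196.9,  204. ]), array([ 491.6, -159.2,  204. ])]
head tri (array([ 497.3, -161.7,  207.3]), np.float64(4.57683722108165)) (array([ 487.7, -199.7,  205.4]), np.float64(2.6975830764997646))
cradle near edge z0 [array([ 462. , -170.5,    0. ]), array([ 438.2, -262. ,    0. ])] 94.55568510904125
post [595.  142.1 237. ] (array([595.4, 141.5, 237.9]), np.float64(1.5727392251849481))
foot [594.2 141.7   8. ] [594.2 137.2   8. ]
tip [556.6 277.2 242. ] (array([557.6, 277.5, 239.6]), np.float64(1.0198974674391073))
pink_post [274.7 144.9 237. ]
pink_tip [245.4 293.2 237. ]
lever1 [558.4 363.2  10. ]
lever2 [426.1 337.4  10. ]
hub [459.8 504.8  10. ]
tin [756.3 -28.5  10. ]
jar [ 779.8 -164.2   10. ]
brush1 [ 552.6 -408.9   10. ]
brush2 [ 407.1 -441.5   10. ]
org [491.1 511.3 190. ] [824.  613.5 190. ]
```

Checks: head width measures 39 mm against 41 given, and its edge height 205 to 207 mm against 204. The cradle edge measures 94.6 mm against 94, and the arm length 140.5 mm against 142. The measurements are consistent. The post is at (595,142), and the tool origin is about (491.5,-179.5) with yaw -0.25. Next I raise the arm, then move to the far side of the red bar.

>>> apply_moves:
  rows:
    - [0,0,0,0,0,5,0]
    - [0,0,0,0,0,5,0]
    - [0,0,-0.14,4,-3,2,0]
    - [0,0,-0.14,4,-3,0,0]
    - [0,0,-0.14,4,-3,0,0]

```text
t: 0.72
tcp_pos: [279.6, 487.6, 342.7]
tool_rot: [1.065, 2.955, 0.0]
ft_force: [0.9, 0.1, 0.6]
width: 0.471
```

>>> apply_moves:
  rows:
    - [0,0,-0.14,4,-3,0,0]
    - [0,0,-0.14,4,-3,0,0]
    - [0,0,-0.14,4,-3,0,0]
    - [0,0,-0.14,4,-3,0,0]
    - [0,0,-0.14,4,-3,0,0]

```text
t: 1.35
tcp_pos: [479.7, 337.3, 342.2]
tool_rot: [-2.014, -2.41, 0.001]
ft_force: [0.0, 0.7, 0.4]
width: 0.005
```

>>> apply_moves:
  rows:
    - [0,0,-0.14,4,-3,0,0]
    - [0,0,-0.14,4,-3,0,0]
    - [0,0,-0.14,4.5,-3,0,0]
    - [0,0,0,0,0,0,0]

```text
t: 1.85
tcp_pos: [606.3, 245.9, 341.2]
tool_rot: [2.473, 1.937, -0.002]
ft_force: [-0.1, 0.3, -0.5]
width: 0.0
```

>>> apply_moves:
  rows:
    - [0,0,0,0,0,-5,0]
    - [0,0,0,0,0,-5,0]
    - [0,0,0,0,0,-3.6,0]
    - [0,0,0,0,0,0,0]

```text
t: 2.35
tcp_pos: [600.3, 248.5, 203.3]
tool_rot: [-2.464, -1.943, 0.011]
ft_force: [-0.4, -0.3, 0.1]
width: 0.005
```

Run:
```python
from h import *
crop(eyes.snapshot("top"),200,130,140,110,5,"p1"); crop(eyes.snapshot("scene"),260,110,140,150,4,"p1s")
```

```text
(no output)
```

View pics/p1.png

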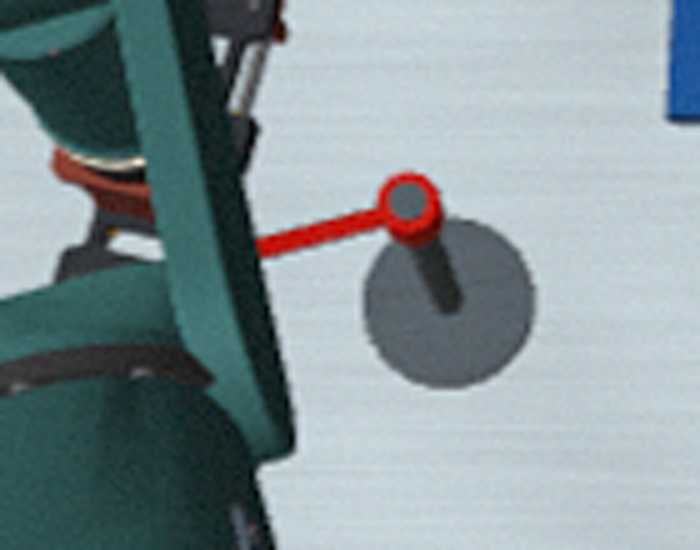

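View pics/p1s.png

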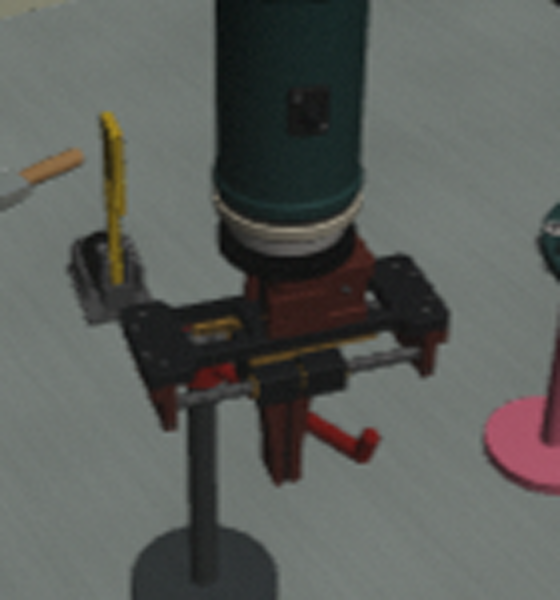

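The top view shows the bar running from the post at crop (408,200) off under the arm. The scene view shows the shut fingers at crop (282,480), on the far side of the bar. I'll compute the arc.

Run:
```python
import numpy as np
p=np.array([600.3,248.5])
for th in [.3,.45,.6,.75,.9,1.05,1.2,1.3,1.4,1.5,1.6,1.7,1.8,1.9]:
    q=np.array([595,142])+98*np.array([-np.sin(th),np.cos(th)])+20*np.array([np.cos(th),np.sin(th)])
    print(th,q.round(0),(q-p).round(0));p=q
```

```text
0.3 [585. 242.] [-15.  -7.]
0.45 [570. 239.] [-15.  -3.]
0.6 [556. 234.] [-14.  -5.]
0.75 [543. 227.] [-13.  -7.]
0.9 [531. 219.] [-12.  -9.]
1.05 [520. 208.] [-11. -10.]
1.2 [511. 196.] [ -9. -12.]
1.3 [506. 187.] [-5. -9.]
1.4 [502. 178.] [-4. -9.]
1.5 [499. 169.] [-3. -9.]
1.6 [496. 159.] [ -2. -10.]
1.7 [495. 149.] [ -1. -10.]
1.8 [495. 139.] [ -0. -10.]
1.9 [496. 129.] [  1. -10.]
```

>>> apply_moves:
  rows:
    - [0,0,0,-1.5,-0.6,0,0]
    - [0,0,0,-1.5,-0.3,0,0]
    - [0,0,0,-1.4,-0.5,0,0]
    - [0,0,0,-1.3,-0.7,0,0]
    - [0,0,0,-1.2,-0.9,0,0]

```text
t: 3.08
tcp_pos: [534.5, 218.6, 207.4]
tool_rot: [2.468, 1.943, 0.003]
ft_force: [4.4, -0.2, 2.0]
width: 0.005
```

>>> apply_moves:
  rows:
    - [0,0,0,-1.1,-1.0,0,0]
    - [0,0,0,-0.9,-1.2,0,0]
    - [0,0,0,-0.5,-0.9,0,0]

```text
t: 3.45
tcp_pos: [508.7, 186.8, 206.4]
tool_rot: [-2.468, -1.942, 0.001]
ft_force: [3.0, 2.3, 1.1]
width: 0.001
```

>>> apply_moves:
  rows:
    - [0,0,0,-0.4,-0.9,0,0]
    - [0,0,0,-0.3,-0.9,0,0]

```text
t: 3.7
tcp_pos: [502.5, 169.2, 206.4]
tool_rot: [-2.468, -1.943, 0.0]
ft_force: [3.4, 2.6, -0.2]
width: 0.005
```

>>> apply_moves:
  rows:
    - [0,0,0,-0.2,-0.5,0,0]
    - [0,0,0,0,0,0,0]

```text
t: 3.95
tcp_pos: [499.8, 163.9, 206.3]
tool_rot: [-2.468, -1.942, 0.003]
ft_force: [0.8, -0.9, -0.6]
width: 0.006
```

>>> apply_moves:
  rows:
    - [0,0,0,-0.1,-0.5,0,0]
    - [0,0,0,0,0,0,0]

```text
t: 4.2
tcp_pos: [499.3, 159.3, 206.4]
tool_rot: [-2.468, -1.943, 0.002]
ft_force: [0.7, 2.1, 0.2]
width: 0.004
```

>>> apply_moves:
  rows:
    - [0,0,0,-0.1,-0.5,0,0]
    - [0,0,0,0,0,0,0]

```text
t: 4.45
tcp_pos: [498.6, 154.3, 206.6]
tool_rot: [-2.469, -1.943, 0.001]
ft_force: [1.9, 2.1, -0.7]
width: 0.006
```

>>> apply_moves:
  rows:
    - [0,0,0,0,-0.5,0,0]
    - [0,0,0,0,0,0,0]

```text
t: 4.7
tcp_pos: [498.6, 149.2, 206.6]
tool_rot: [-2.469, -1.943, 0.001]
ft_force: [1.5, 2.4, -0.7]
width: 0.006
```

No stop yet. The initial bar direction of 0.277 rad suggests the stand itself is yawed by that much, which puts the stop at about 1.85 in world.

>>> apply_moves:
  rows:
    - [0,0,0,0,-0.5,0,0]
    - [0,0,0,0,0,0,0]

```text
t: 4.95
tcp_pos: [498.9, 146.4, 206.7]
tool_rot: [-2.467, -1.94, -0.004]
ft_force: [1.8, 10.0, -2.1]
width: 0.004
```

>>> apply_moves:
  rows:
    - [0,0,0,0,-0.5,0,0]
    - [0,0,0,0,0,0,0]

```text
t: 5.2
tcp_pos: [499.0, 145.7, 206.8]
tool_rot: [-2.463, -1.936, -0.013]
ft_force: [1.8, 25.5, -3.4]
width: 0.009
```

>>> apply_moves:
  rows:
    - [0,0,0,0,-0.4,0,0]
    - [0,0,0,0,0,0,0]

```text
t: 5.45
tcp_pos: [499.0, 145.2, 206.9]
tool_rot: [-2.459, -1.932, -0.019]
ft_force: [1.0, 38.2, -3.7]
width: 0.007
```

The force rises while the position stays put, so this is the stop. I back off, raise, and look.

>>> apply_moves:
  rows:
    - [0,0,0,0,2,0,0]
    - [0,0,0,0,2,1,0]
    - [0,0,0,0,0,5,0]
    - [0,0,0,0,0,6,0]
    - [0,0,0,0,0,6,0]

```text
t: 6.08
tcp_pos: [497.8, 174.6, 388.0]
tool_rot: [2.469, 1.943, -0.004]
ft_force: [0.6, 0.0, -0.5]
width: 0.005
```

>>> apply_moves:
  rows:
    - [0,0,0,0,-5,0,3]
    - [0,0,0,0,-5,0,3]
    - [0,0,0,0,-5,0,3]
    - [0,0,0,0,-5,0,3]
    - [0,0,0,0,-5,0,3]

```text
t: 6.7
tcp_pos: [497.5, -76.6, 386.4]
tool_rot: [-2.468, -1.942, 0.003]
ft_force: [0.0, 0.0, -0.0]
width: 0.342
```

>>> apply_moves:
  rows:
    - [0,0,0,0,-5,0,3]
    - [0,0,0,0,-5,0,3]
    - [0,0,0,0,0,0,3]

```text
t: 7.08
tcp_pos: [497.6, -177.8, 385.9]
tool_rot: [-2.472, -1.937, 0.004]
ft_force: [-0.9, 0.8, 0.2]
width: 0.341
```

Run:
```python
from h import *
im=eyes.snapshot("top");crop(im,250,130,110,100,7,"p2"); s=eyes.snapshot("scene");crop(s,260,110,140,150,4,"p2s")
cv2.imwrite("pics/t2.png",im[:,:,::-1])
st=arm.sense();print(st["t"],st["tcp_pos"],st["tool_rot"],st["joint_pos"].round(2),st["width"])
```

```text
7.175 [ 497.85117841 -174.63569266  386.18311135] [-2.46866819e+00 -1.94012696e+00  1.68482314e-03] [-0.47  0.14  1.41 -0.    1.59 -0.23] 0.34273150683136216
```

View pics/p2.png

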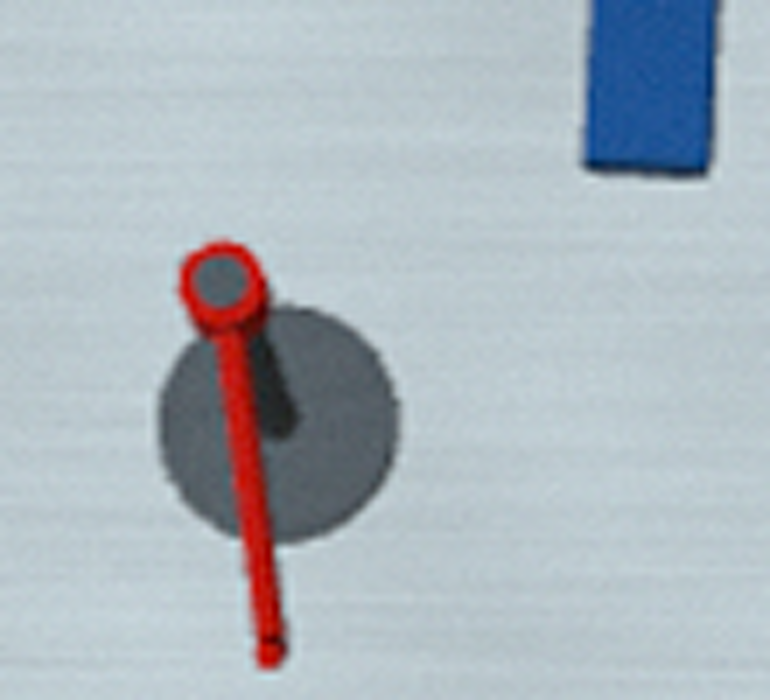

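View pics/p2s.png

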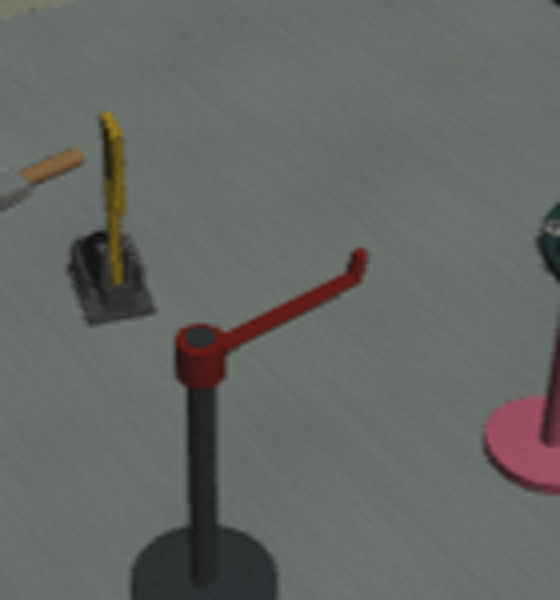

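The top view shows the bar now running from the hinge at crop (222,281) to the tip at crop (269,652).

Run:
```python
from h import *
np.set_printoptions(precision=2,suppress=True)
f=lambda x0,y0,k:(lambda X,Y:(x0+(X+.5)/k-.5,y0+(Y+.5)/k-.5))
a=f(250,130,7);b=f(260,110,4)
H=atz("top",*a(222,281),237);T=atz("top",*a(269,652),242)
print(H,T,np.linalg.norm((T-H)[:2]),"theta",np.arctan2(-(T-H)[0],(T-H)[1]))
print(tri(a(222,281),b(201,337)),tri(a(269,652),b(361,255)))
# bar line centres at z=226
p=atz("top",*a(231,360),226);q=atz("top",*a(265,600),226);print(p,q,np.arctan2(-(q-p)[0],(q-p)[1]))
th=np.arctan2(-(T-H)[0],(T-H)[1]);u=np.array([-np.sin(th),np.cos(th)])
print("seat85",H[:2]+85*u,"seat78",H[:2]+78*u)
```

```text
[594.93 141.84 237.  ] [454.98 121.06 242.  ] 141.48877026927573 theta 1.718215368422565
(array([595.35, 141.28, 237.87]), np.float64(1.6032308057376563)) (array([455.45, 121.1 , 240.06]), np.float64(0.47983528042519424))
[567.5  139.07 226.  ] [476.64 124.5  226.  ] 1.7298124833443675
seat85 [510.85 129.36] seat78 [517.78 130.39]
```

The bar direction is 1.72 rad in world and its length reads 141.5 mm against 142. The hard contact marks the stop, so the stand's yaw is about 0.15 and the joint is about 1.57. Before gripping I overlay the tool model on the first pictures to check the pose.

```bash
cat >> h.py <<'E'
def toolpts():
    x=5
    loop=[(-21,198),(20,198),(20,118),(10.5,118),(10.5,140),(0,148.5),(-10.5,140),(-10.5,10),(-21,10)]
    return [np.array([(s*x,y,z) for y,z in loop],float) for s in(-1,1)]
def draw(im,n,o,R,x0,y0,w,h,k,name):
    c=cv2.resize(im[y0:y0+h,x0:x0+w],None,fx=k,fy=k,interpolation=cv2.INTER_CUBIC)[:,:,::-1].copy()
    for P in toolpts():
        u=proj(n,P@R.T+o);u=((u-[x0,y0]+.5)*k-.5)
        cv2.polylines(c,[np.int32(u*8)],True,(255,0,255),1,cv2.LINE_AA,3)
    cv2.imwrite(f"pics/{name}.png",c)
from scipy.spatial.transform import Rotation as Ro
E
python3 - <<'E'
from h import *
t=cv2.imread("pics/top0.png")[:,:,::-1];s=cv2.imread("pics/scene0.png")[:,:,::-1]
o=np.array([491.7,-179.8,6]);R=Ro.from_euler('z',-.248).as_matrix()
draw(t,"top",o,R,380,195,60,50,12,"d1");draw(s,"scene",o,R,260,130,50,65,9,"d2")
a=cv2.imread("pics/d1.png")[:480,:480];b=cv2.imread("pics/d2.png")[:480,150:450]
cv2.imwrite("pics/d.png",np.hstack([a,b]))
E
```

```text
(no output)
```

View pics/d.png

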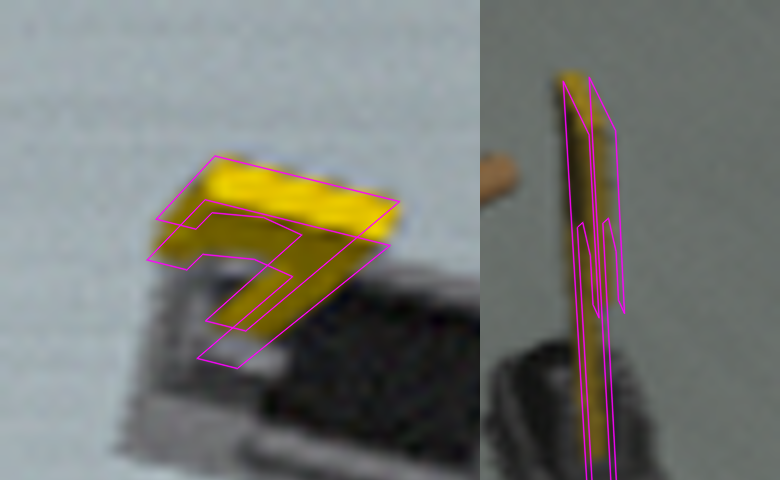

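The overlay agrees within about 2 mm in both views. I align, then descend.

>>> apply_moves:
  rows:
    - [0,0,-0.01,-0.5,-0.5,-4,3]
    - [0,0,0,0,0,-5,3]
    - [0,0,0,0,0,-4,3]
    - [0,0,0,0,0,0,3]
    - [0,0,0,0,0,0,3]

```text
t: 7.8
tcp_pos: [494.6, -179.0, 258.2]
tool_rot: [2.476, 1.931, 0.001]
ft_force: [0.2, 0.4, -0.7]
width: 0.34
```

Run:
```python
from h import *
s=arm.sense();print(s["tcp_pos"],s["tool_rot"],s["ft_force"])
```

```text
[ 494.59304918 -178.98658963  258.21976415] [2.47584758e+00 1.93146203e+00 1.04223024e-03] [ 0.23263045  0.4031587  -0.74431642]
```

>>> apply_moves:
  rows:
    - [0,0,0,-0.2,-0.1,-3,3]
    - [0,0,0,0,0,-2.5,3]
    - [0,0,0,0,0,-2,3]
    - [0,0,0,0,0,-1.6,3]
    - [0,0,0,0,0,0,3]

```text
t: 8.43
tcp_pos: [491.9, -180.3, 165.8]
tool_rot: [-2.478, -1.931, 0.0]
ft_force: [-0.8, -0.0, 0.0]
width: 0.341
```

Run:
```python
from h import *
s=arm.sense();print(s["tcp_pos"],s["tool_rot"],s["ft_force"])
a=eyes.snapshot("scene");crop(a,240,90,100,110,5,"g1")
```

```text
[ 491.94086062 -180.34598137  165.80437675] [-2.47779093e+00 -1.93105539e+00  1.90966658e-04] [-0.83623117 -0.0149808   0.00827853]
```

View pics/g1.png

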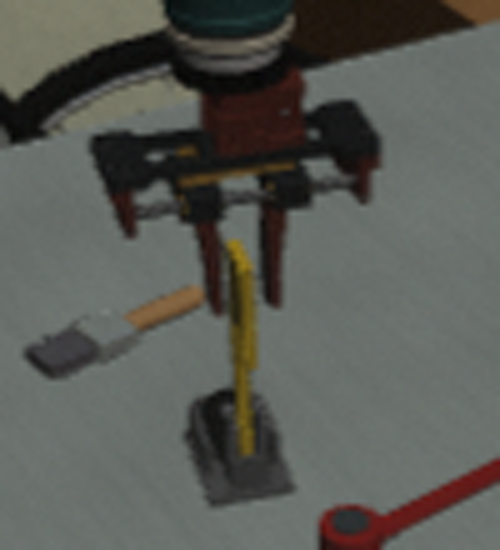

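The fingers at crop (215,300) and (272,300) straddle the head, with the plate at (240,290) centred between them. I close the gripper.

>>> apply_moves:
  rows:
    - [0,0,0,0,0,0,0.4]
    - [0,0,0,0,0,0,0.4]
    - [0,0,0,0,0,0,0.4]
    - [0,0,0,0,0,0,0.4]

```text
t: 8.98
tcp_pos: [492.4, -180.7, 166.3]
tool_rot: [2.477, 1.93, 0.001]
ft_force: [0.4, 0.3, 4.8]
width: 0.114
```

>>> apply_moves:
  rows:
    - [0,0,0,0,0,1,0.4]
    - [0,0,0,0,0,1.5,0.4]
    - [0,0,0,0,0,2,0.4]
    - [0,0,0,0,0,0,0.4]

```text
t: 9.48
tcp_pos: [492.5, -180.8, 212.4]
tool_rot: [2.476, 1.929, 0.001]
ft_force: [-0.7, -0.0, -4.0]
width: 0.109
```

>>> apply_moves:
  rows:
    - [0,0,0,0,0,3,0.4]
    - [0,0,0,0,0,3,0.4]
    - [0,0,0,0,0,2.5,0.4]
    - [0,0,0.05,0.3,1,0,0.4]
    - [0,0,0.07,0.3,2,0,0.4]

```text
t: 10.1
tcp_pos: [497.0, -149.3, 294.1]
tool_rot: [-2.353, -2.079, 0.001]
ft_force: [-0.6, 0.6, -4.6]
width: 0.109
```

>>> apply_moves:
  rows:
    - [0,0,0.07,0.3,3,0,0.4]
    - [0,0,0.07,0.3,3,0,0.4]
    - [0,0,0.07,0.3,3,0,0.4]
    - [0,0,0.07,0.3,3,0,0.4]
    - [0,0,0,0.3,3,0,0.4]

```text
t: 10.72
tcp_pos: [511.2, 2.2, 293.6]
tool_rot: [-2.038, -2.386, 0.003]
ft_force: [-0.0, 0.1, -3.9]
width: 0.11
```

>>> apply_moves:
  rows:
    - [0,0,0,0.3,3,0,0.4]
    - [0,0,0,0.1,1,0,0.4]
    - [0,0,0,0,0,0,0.4]

```text
t: 11.1
tcp_pos: [515.9, 40.4, 294.6]
tool_rot: [-2.041, -2.387, 0.002]
ft_force: [0.2, -0.4, -2.9]
width: 0.113
```

Run:
```python
from h import *
np.set_printoptions(precision=4,suppress=True)
s=arm.sense();p=s["tcp_pos"];print(p,s["tool_rot"],s["ft_force"],s["width"],s["joint_pos"])
Rt=Ro.from_rotvec(s["tool_rot"]).as_matrix();print(Rt)
x=Rt[:,1]*np.sign(Rt[0,1]); z=-Rt[:,2]; y=np.cross(z,x);R=np.c_[x,y,z];print("yaw",np.arctan2(x[1],x[0]))
o=p-R@[0,-.5,160.3]
t=eyes.snapshot("top");a=eyes.snapshot("scene")
cv2.imwrite("pics/t3.png",t[:,:,::-1]);cv2.imwrite("pics/s3.png",a[:,:,::-1])
draw(a,"scene",o,R,230,70,140,120,5,"g2");crop(t,250,130,160,120,5,"g3")
```

```text
[515.935   40.4361 294.6   ] [-2.0406 -2.3867  0.0024] [ 0.1728 -0.3966 -2.8856] 0.11322139825749465 [-0.0551  0.1794  1.5809 -0.0003  1.3834 -0.211 ]
[[-0.1554  0.9879 -0.0021]
 [ 0.9879  0.1554 -0.0002]
 [ 0.0001 -0.0021 -1.    ]]
yaw 0.1560187375800548
```

View pics/g2.png

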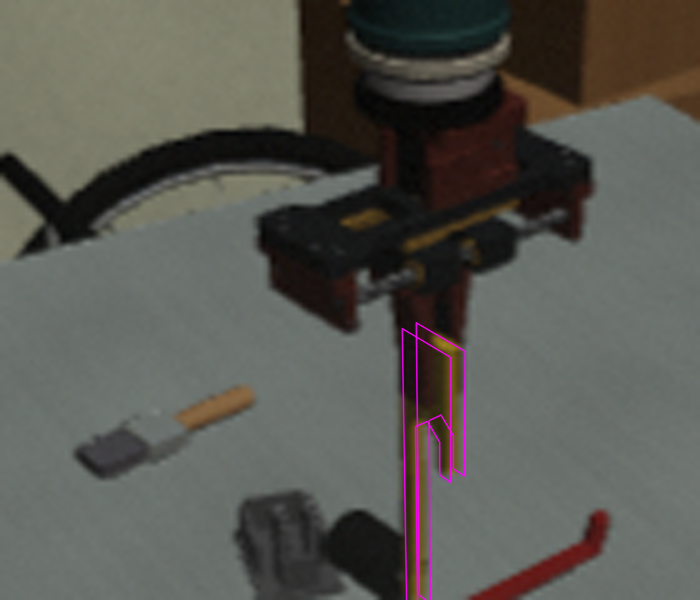

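View pics/g3.png

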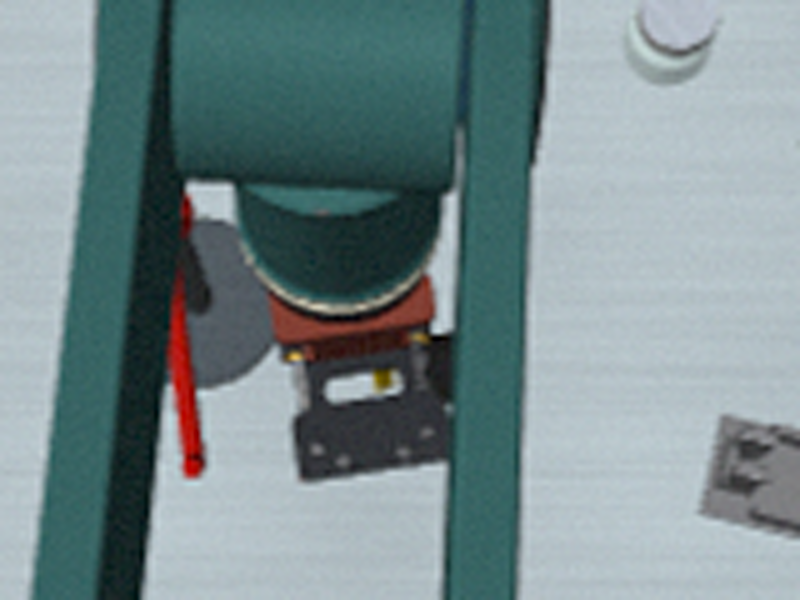

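The overlay matches the held tool within a few pixels of the 5x crop. I'll check the lower end for in-grip rotation.

Run:
```python
from h import *
s=arm.sense();p=s["tcp_pos"];Rt=Ro.from_rotvec(s["tool_rot"]).as_matrix()
x=Rt[:,1]*np.sign(Rt[0,1]); z=-Rt[:,2]; y=np.cross(z,x);R=np.c_[x,y,z];o=p-R@[0,-.5,160.3]
a=cv2.imread("pics/s3.png")[:,:,::-1];draw(a,"scene",o,R,280,125,80,90,7,"g4");crop(a,280,125,80,90,7,"g5")
cv2.imwrite("pics/g6.png",np.hstack([cv2.imread("pics/g4.png"),cv2.imread("pics/g5.png")])[:,:][:600,:1120])
i=cv2.imread("pics/g6.png");cv2.imwrite("pics/g6.png",cv2.resize(i,None,fx=.71,fy=.71))
```

```text
(no output)
```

View pics/g6.png

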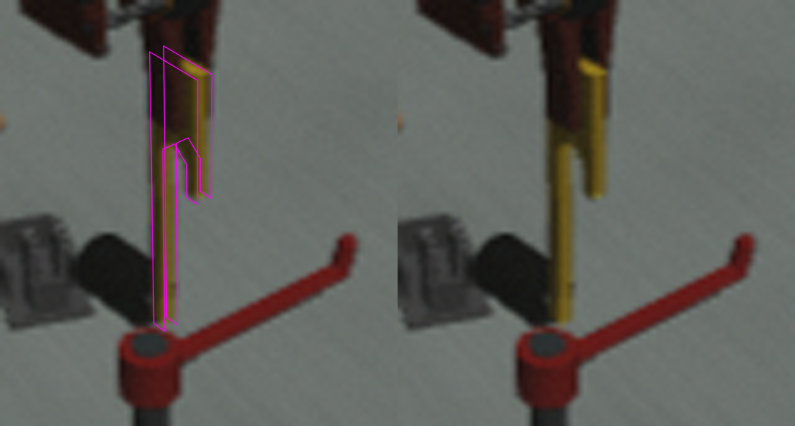

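Tilt in the grip is negligible. I move over the bar at this height.

>>> apply_moves:
  rows:
    - [0,0,0,0,2,0,0.4]
    - [0,0,0,0.1,2.5,0,0.4]
    - [0,0,0,0.1,2.3,0,0.4]
    - [0,0,0,0,2,0,0.4]
    - [0,0,0,0,0,0,0.4]

```text
t: 11.82
tcp_pos: [518.8, 127.5, 295.5]
tool_rot: [-2.044, -2.385, 0.0]
ft_force: [-0.5, -0.8, -3.0]
width: 0.114
```

Run:
```python
from h import *
np.set_printoptions(precision=3,suppress=True)
s=arm.sense();p=s["tcp_pos"];Rt=Ro.from_rotvec(s["tool_rot"]).as_matrix();print(p,s["ft_force"])
x=Rt[:,1]*np.sign(Rt[0,1]); z=-Rt[:,2]; y=np.cross(z,x);R=np.c_[x,y,z];o=p-R@[0,-.5,160.3];print(R)
a=eyes.snapshot("scene");t=eyes.snapshot("top");draw(a,"scene",o,R,290,120,80,90,7,"g7");crop(a,290,120,80,90,7,"g8")
crop(t,240,140,120,90,6,"g9")
```

```text
[518.77  127.512 295.47 ] [-0.454 -0.829 -2.996]
[[ 0.988 -0.153  0.   ]
 [ 0.153  0.988  0.   ]
 [-0.    -0.     1.   ]]
```

View pics/g7.png

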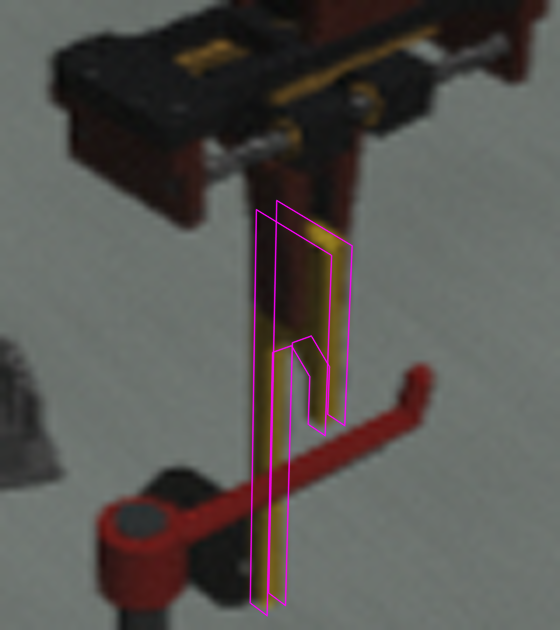

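View pics/g9.png

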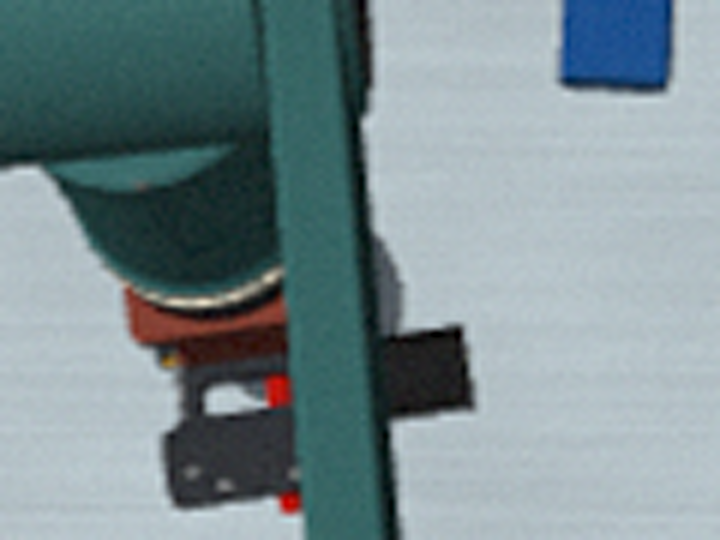

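The lip is above the bar and the bar passes in front of the shank, as intended. I lower in steps.

>>> apply_moves:
  rows:
    - [0,0,0,0,0.1,-1.5,0.4]
    - [0,0,0,0,0,-1.5,0.4]
    - [0,0,0,0,0,-1,0.4]
    - [0,0,0,0,0,-0.5,0.4]
    - [0,0,0,0,0,0,0.4]

```text
t: 12.55
tcp_pos: [518.6, 128.5, 250.2]
tool_rot: [-2.045, -2.384, 0.001]
ft_force: [0.0, -0.6, -4.3]
width: 0.113
```

Run:
```python
from h import *
np.set_printoptions(precision=3,suppress=True)
s=arm.sense();p=s["tcp_pos"];Rt=Ro.from_rotvec(s["tool_rot"]).as_matrix();print(p,s["ft_force"])
x=Rt[:,1]*np.sign(Rt[0,1]); z=-Rt[:,2]; y=np.cross(z,x);R=np.c_[x,y,z];o=p-R@[0,-.5,160.3]
a=eyes.snapshot("scene");draw(a,"scene",o,R,290,130,80,90,7,"g10")
```

```text
[518.555 128.548 250.161] [ 0.003 -0.632 -4.27 ]
```

View pics/g10.png

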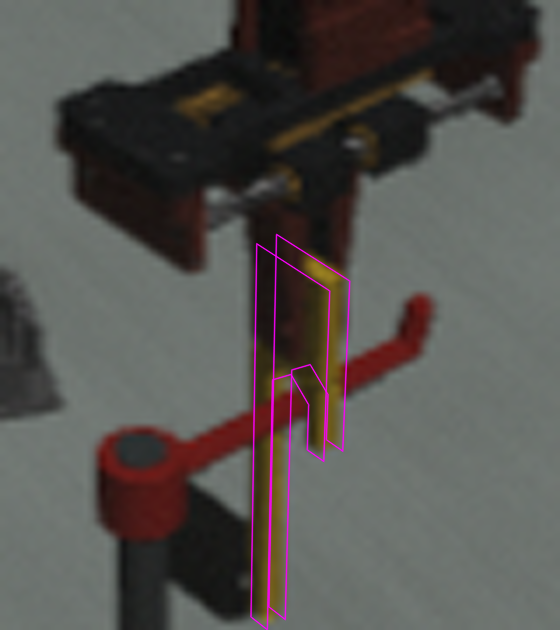

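The bar is inside the notch, in front of the shank and behind the lip, with no contact force yet. I continue in small steps.

>>> apply_moves:
  rows:
    - [0,0,0,0,0,-0.3,0.4]
    - [0,0,0,0,0,-0.3,0.4]
    - [0,0,0,0,0,0,0.4]

```text
t: 12.98
tcp_pos: [518.6, 128.6, 244.4]
tool_rot: [-2.045, -2.385, 0.001]
ft_force: [-0.0, -0.2, -3.8]
width: 0.112
```

>>> apply_moves:
  rows:
    - [0,0,0,0,0,-0.2,0.4]
    - [0,0,0,0,0,0,0.4]

```text
t: 13.22
tcp_pos: [518.7, 128.6, 242.5]
tool_rot: [-2.045, -2.385, 0.0]
ft_force: [-0.4, -0.2, -3.2]
width: 0.113
```

>>> apply_moves:
  rows:
    - [0,0,0,0,0,-0.2,0.4]
    - [0,0,0,0,0,0,0.4]

```text
t: 13.48
tcp_pos: [519.1, 129.2, 241.4]
tool_rot: [-2.045, -2.385, -0.002]
ft_force: [-1.1, 3.0, 2.8]
width: 0.114
```

Contact is confirmed: the vertical force rose by about 6 N. The +3 N sideways force says the bar lies about 1 mm further to +y, so I centre the notch on it.

>>> apply_moves:
  rows:
    - [0,0,0,0,0.15,0,0.4]
    - [0,0,0,0,0,0,0.4]

```text
t: 13.72
tcp_pos: [519.0, 130.2, 240.7]
tool_rot: [2.045, 2.385, 0.0]
ft_force: [-0.1, 1.4, -0.4]
width: 0.115
```

>>> apply_moves:
  rows:
    - [0,0,0,0,0.1,-0.1,0.4]
    - [0,0,0,0,0,0,0.4]

```text
t: 13.98
tcp_pos: [519.0, 130.6, 240.1]
tool_rot: [2.044, 2.384, -0.001]
ft_force: [-0.4, -0.6, 4.4]
width: 0.112
```

Seated. Now I lean gently about the bar, turning +x with the TCP going over to -y.

>>> apply_moves:
  rows:
    - [0.035,0.005,0,0.01,-0.07,0,0.4]
    - [0.035,0.005,0,0.01,-0.07,0,0.4]
    - [0.035,0.005,0,0.01,-0.07,-0.01,0.4]
    - [0.035,0.005,0,0.01,-0.07,-0.01,0.4]
    - [0,0,0,0,0,0,0.4]

```text
t: 14.6
tcp_pos: [519.6, 127.9, 239.8]
tool_rot: [-1.975, -2.3, -0.143]
ft_force: [-0.3, -0.8, 5.1]
width: 0.112
```

```bash
cat >> h.py <<'E'
def st(show=None):
    np.set_printoptions(precision=3,suppress=True)
    s=arm.sense();p=s["tcp_pos"];Rt=Ro.from_rotvec(s["tool_rot"]).as_matrix()
    x=Rt[:,1]*np.sign(Rt[0,1]); z=-Rt[:,2]; y=np.cross(z,x);R=np.c_[x,y,z];o=p-R@[0,-.5,160.3]
    print(s["t"],p,s["ft_force"],s["moment"],"yaw",np.arctan2(x[1],x[0]),"lean",np.arctan2(-z@[-.153,.988,0],z[2]),"notch",o+R@[0,0,140])
    return o,R
E
python3 -c "
from h import *
st()"
```

```text
14.6 [519.591 127.875 239.845] [-0.313 -0.761  5.081] [0.084 0.315 0.033] yaw 0.15163923440284355 lean 0.14219676281298102 notch [519.124 131.215 219.821]
```

>>> apply_moves:
  rows:
    - [0.035,0.005,0,0.01,-0.07,-0.01,0.4]
    - [0.035,0.005,0,0.01,-0.07,-0.01,0.4]
    - [0.035,0.005,0,0.01,-0.07,-0.01,0.4]
    - [0.035,0.005,0,0.01,-0.07,-0.02,0.4]
    - [0,0,0,0,0,0,0.4]

```text
t: 15.22
tcp_pos: [520.1, 125.2, 239.2]
tool_rot: [-1.899, -2.212, -0.277]
ft_force: [-0.5, -0.4, 5.7]
width: 0.111
```

```bash
python3 -c "
from h import *
st()"
```

```text
15.225 [520.071 125.175 239.246] [-0.486 -0.433  5.737] [0.08  0.182 0.013] yaw 0.15139602394272877 lean 0.28494646107565547 notch [519.209 131.302 219.906]
```

>>> apply_moves:
  rows:
    - [0.035,0.005,0,0.01,-0.07,-0.01,0.4]
    - [0.035,0.005,0,0.01,-0.07,-0.02,0.4]
    - [0.035,0.005,0,0.01,-0.06,-0.02,0.4]
    - [0.03,0.005,0,0.01,-0.06,-0.02,0.4]
    - [0,0,0,0,0,0,0.4]

```text
t: 15.85
tcp_pos: [520.4, 122.7, 238.3]
tool_rot: [-1.823, -2.122, -0.395]
ft_force: [1.0, -0.0, 5.2]
width: 0.111
```

Run:
```python
from h import *
o,R=st()
a=eyes.snapshot("scene");draw(a,"scene",o,R,290,130,80,90,7,"k1");crop(a,290,130,80,90,7,"k2")
cv2.imwrite("pics/k.png",cv2.resize(np.hstack([cv2.imread("pics/k1.png"),cv2.imread("pics/k2.png")]),None,fx=.71,fy=.71))
```

```text
15.85 [520.443 122.667 238.303] [ 0.95  -0.042  5.187] [ 0.134 -0.062 -0.033] yaw 0.15058574930352991 lean 0.4222140078074568 notch [519.199 131.355 219.991]
```

View pics/k.png

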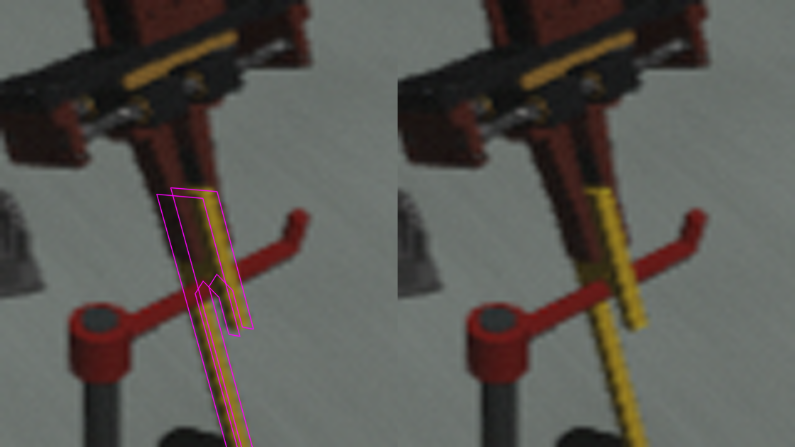

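The tool leans 0.42 and is seated on the bar. I unload the pressing force first, then open a little.

>>> apply_moves:
  rows:
    - [0,0,0,0,0,0.1,0.4]
    - [0,0,0,0,0,0.05,0.4]
    - [0,0,0,0,0,0,0.4]

```text
t: 16.27
tcp_pos: [519.2, 122.7, 238.9]
tool_rot: [-1.822, -2.124, -0.39]
ft_force: [0.3, -1.9, -3.4]
width: 0.117
```

```bash
python3 -c "
from h import *
st()"
```

```text
16.275 [519.186 122.654 238.907] [ 0.342 -1.95  -3.399] [-0.633  0.012  0.024] yaw 0.15244267264291492 lean 0.41911889831935806 notch [517.896 131.277 220.568]
```

>>> apply_moves:
  rows:
    - [0,0,0,0,0,-0.06,0.4]
    - [0,0,0,0,0,0,0.4]

```text
t: 16.52
tcp_pos: [519.5, 122.7, 238.8]
tool_rot: [-1.822, -2.125, -0.391]
ft_force: [-0.6, -1.2, -3.0]
width: 0.112
```

```bash
python3 -c "
from h import *
st()"
```

```text
16.525 [519.486 122.701 238.813] [-0.638 -1.231 -3.049] [-0.853  0.098  0.063] yaw 0.15245315070926865 lean 0.41890249547314184 notch [518.213 131.323 220.473]
```

>>> apply_moves:
  rows:
    - [0,0,0,0,0,-0.05,0.4]
    - [0,0,0,0,0,0,0.4]
    - [0,0,0,0,0,0,0.4]

```text
t: 16.9
tcp_pos: [519.8, 122.8, 238.6]
tool_rot: [-1.822, -2.125, -0.391]
ft_force: [-1.8, -2.4, -1.7]
width: 0.112
```

```bash
python3 -c "
from h import *
st()"
```

```text
16.9 [519.784 122.788 238.641] [-1.814 -2.437 -1.68 ] [-0.925  0.313  0.133] yaw 0.1523345935221291 lean 0.41901084775885067 notch [518.524 131.415 220.302]
```

>>> apply_moves:
  rows:
    - [0,0,0,-0.05,-0.08,-0.01,0.4]
    - [0,0,0,0,0,0,0.4]
    - [0,0,0,0,0,0,0.4]

```text
t: 17.27
tcp_pos: [519.7, 122.4, 238.7]
tool_rot: [-1.823, -2.125, -0.393]
ft_force: [0.5, 1.1, -1.9]
width: 0.115
```

```bash
python3 -c "
from h import *
st()"
```

```text
17.275 [519.721 122.443 238.663] [ 0.508  1.127 -1.924] [-0.262 -0.045 -0.059] yaw 0.1518754448768708 lean 0.41985507411806194 notch [518.477 131.088 220.331]
```

The residual loads are small, so I open slightly.

>>> apply_moves:
  rows:
    - [0,0,0,0,0,0,1.2]
    - [0,0,0,0,0,0,1.4]
    - [0,0,0,0,0,0,1.6]
    - [0,0,0,0,0,0,1.8]

```text
t: 17.77
tcp_pos: [519.5, 122.1, 238.6]
tool_rot: [-1.823, -2.125, -0.392]
ft_force: [-0.1, 1.2, -0.4]
width: 0.204
```

Run:
```python
from h import *
o,R=st()
a=eyes.snapshot("scene");draw(a,"scene",o,R,290,130,80,90,7,"m1");crop(a,290,130,80,90,7,"m2")
cv2.imwrite("pics/m.png",cv2.resize(np.hstack([cv2.imread("pics/m1.png"),cv2.imread("pics/m2.png")]),None,fx=.71,fy=.71))
```

```text
17.775 [519.541 122.076 238.641] [-0.081  1.17  -0.448] [-0.232  0.011 -0.024] yaw 0.15206686988251744 lean 0.4191858646065403 notch [518.292 130.707 220.303]
```

View pics/m.png

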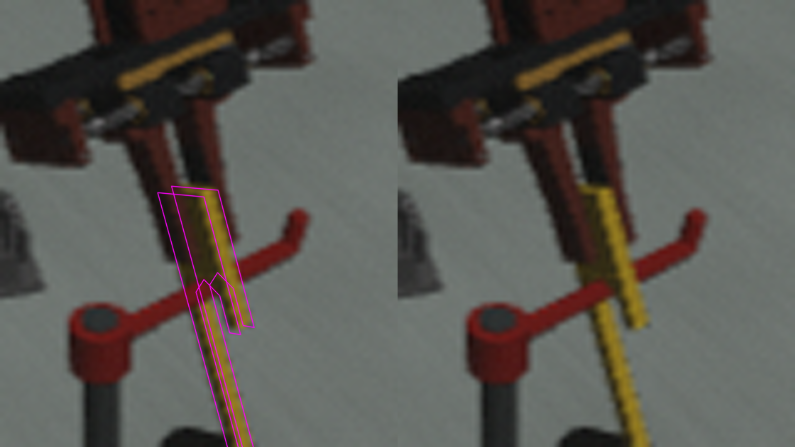

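The tool stays still with the fingers clear. I open further and retreat along the finger axis.

>>> apply_moves:
  rows:
    - [0,0,0,0,0,0,3]
    - [0,0,0,0,0,0,3]
    - [0,0,0,0,0,0,3]

```text
t: 18.2
tcp_pos: [519.5, 122.1, 238.5]
tool_rot: [-1.823, -2.125, -0.392]
ft_force: [0.2, -1.0, 0.3]
width: 0.339
```

>>> apply_moves:
  rows:
    - [0,0,0,0.06,-0.4,0.91,3]
    - [0,0,0,0.12,-0.8,1.82,3]
    - [0,0,0,0.18,-1.2,2.73,3]
    - [0,0,0,0.24,-1.6,3.64,3]
    - [0,0,0,0.24,-1.6,3.64,3]

```text
t: 18.82
tcp_pos: [527.8, 65.4, 367.7]
tool_rot: [-1.823, -2.125, -0.392]
ft_force: [-0.6, 0.5, -0.5]
width: 0.341
```

Run:
```python
from h import *
st()
a=eyes.snapshot("scene");crop(a,290,130,80,90,6,"n1")
b=eyes.snapshot("scene");print(np.abs(a.astype(int)-b).mean())
```

```text
18.825 [527.827  65.409 367.667] [-0.595  0.477 -0.499] [-0.267  0.033  0.022] yaw 0.1520592919861254 lean 0.41888435688940684 notch [526.581  74.035 349.326]
1.4958424479166668
```

View pics/n1.png

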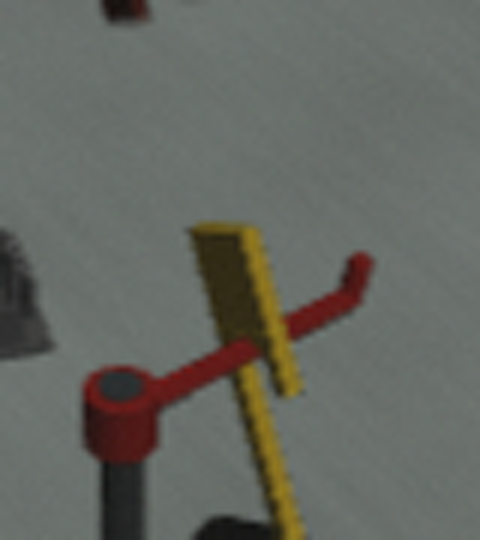

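It hangs on the bar with the notch on it, crop (245,350). I retreat further, let time pass, and check stillness and the arm angle from the top.

>>> apply_moves:
  rows:
    - [0,0,0,0,-5,2,3]
    - [0,0,0,0,-5,2,3]
    - [0,0,0,0,-5,0,3]
    - [0,0,0,0,-5,0,3]
    - [0,0,0,0,0,0,3]

```text
t: 19.55
tcp_pos: [527.9, -136.9, 404.7]
tool_rot: [-1.827, -2.121, -0.391]
ft_force: [-0.0, -0.5, -0.7]
width: 0.34
```

Run:
```python
from h import *
a=eyes.snapshot("scene");crop(a,270,130,120,150,4,"q1");t=eyes.snapshot("top");crop(t,250,130,110,100,7,"q2")
cv2.imwrite("pics/tf.png",t[:,:,::-1])
```

>>> apply_moves:
  rows:
    - [0,0,0,0,0,0,3]
    - [0,0,0,0,0,0,3]
    - [0,0,0,0,0,0,3]
    - [0,0,0,0,0,0,3]
    - [0,0,0,0,0,0,3]

```text
t: 20.27
tcp_pos: [527.9, -133.8, 406.0]
tool_rot: [-1.822, -2.125, -0.392]
ft_force: [-0.2, 0.0, -0.4]
width: 0.34
```

Run:
```python
from h import *
t=eyes.snapshot("top");o=cv2.imread("pics/tf.png")[:,:,::-1];d=np.abs(t.astype(int)-o)[140:240,255:330].max(2);print(d.max(),d.mean())
```

```text
24 2.8648
```

View pics/q1.png

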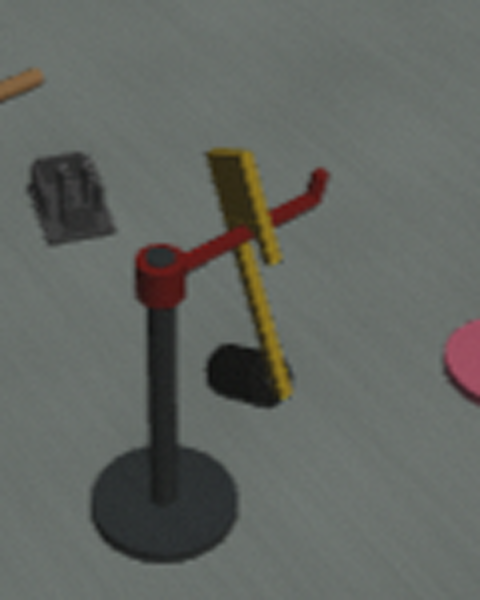

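View pics/q2.png

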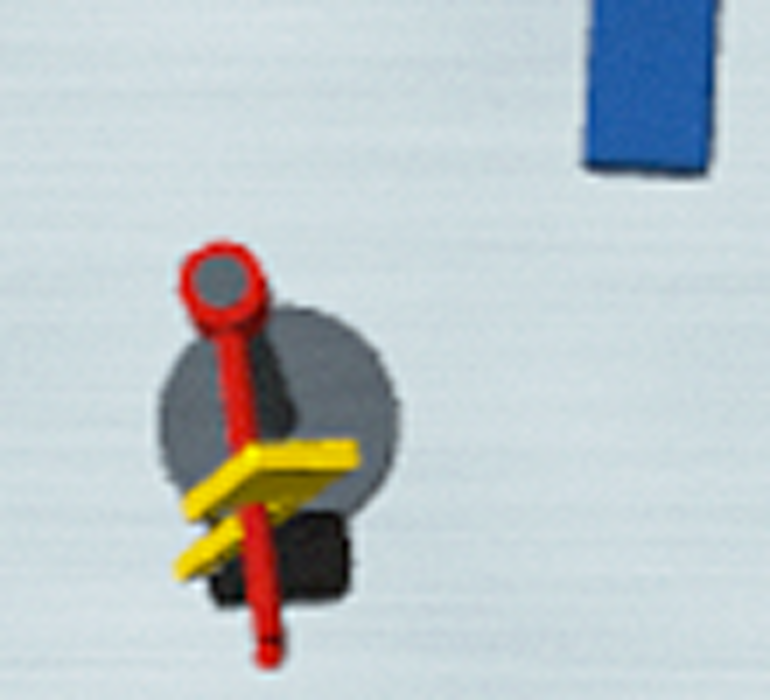

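View pics/tf.png

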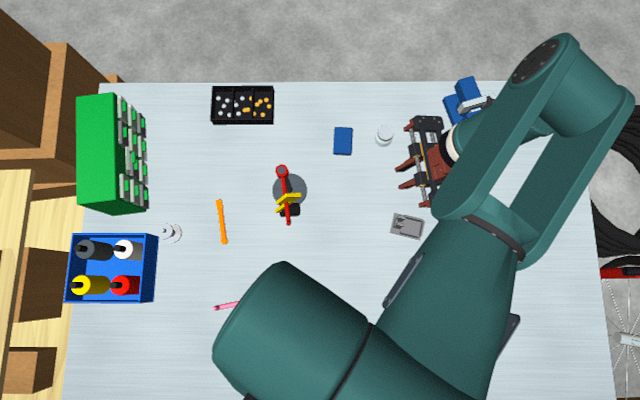

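The tool hangs still: the diff over 0.7 s is only noise. The bar tip is unchanged at crop (269,652), and the bystanders in view are in place. I hand the job in.

```bash
python3 -c "
from rig import order
print(order.close_job())"
```

```text
the job is handed in; nothing more can be done
None
```

I swung the red arm out to its stop, lifted the yellow tool from its cradle and hung it by its notch on the bar. I leaned it to about 0.42 rad while holding it, unloaded the grip, let go and backed away. The job was handed in at about t = 20 s, and no verdict was reported.

- **Hanging:** The tool hangs on the bar about 77 mm out from the post. Two top pictures 0.7 s apart differ only by image noise, and the gripper is well clear.
- **Shelf:** The tin, jar, lever and hub look unmoved in the last top picture. The wrench and brush were hidden behind the arm there. I never worked near the wrench. The brush looked in place in earlier pictures, and part of its handle shows in place in the last scene picture.
- **Open point, arm angle:** The camera shows a swing of only about 1.44 rad, slightly under the 1.47 limit if the arm had started at exactly 0. I took it as fully out because it met a hard stop: the force rose to 38 N while it moved about 1 mm. That fits a start angle of about 0.13 rad with the stand turned by about 0.15 rad, but I could not read the joint directly.

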